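Seat the three-hole mould plate on the press studs

ROBOT

A 6-joint arm with a two-finger parallel gripper is mounted at the origin on the work surface. World frame = base frame: x ahead of the robot, y to its left, z up, the work surface at z = 0. Lengths are in m, angles in rad, forces in N, time in s.
With the tool pointing down it reaches from about 0.35 to 0.925 m from the base axis. Payload 6.4 kg.
Tool frame: the origin (TCP) lies midway between the tips of the shut fingers; the grasp point (between the pads) lies 19 mm behind it; z points along the fingers, y is the line along which they close (so a half turn about z gives the same grasp; the last joint's range is limited). The gripper opens to 94 mm and grips with 3 to 60 N. Pads are 16 mm wide; open, the fingers measure 119 mm over their backs; the gripper's body (75 mm by 177 mm) begins 78 mm behind the grasp point.
Start: joints at [-1.436, 0.245, 1.558, -0, 1.339, -0.174], TCP at [0.198, -0.619, 0.176] pointing down, gripper open.
Joint ranges: [-3.13, 3.13], [-1.02, 2.26], [0.13, 2.54], [-0.95, 4.09], [0.21, 2.88], [-2.74, 2.74]. Speed limits (rad/s): [2.57, 2.57, 3.14, 3.14, 3.14, 3.14].

INTERFACE

Orientations are given as a unit quaternion [w, x, y, z].
In Python, from rig import sensors, camera, order gives the robot as it stands.
- The arm moves only by the tool drive_tool, never from a script. Its argument "motion" is a list of rows, each a list of 3 entries, a list of its own where there are three numbers: the turn, a rotation vector about the tool's x, y, z in degrees, then the shift along the tool's x, y, z in mm, then the gripper's target within -1 to 1 (fully open at 1, half-way at 0, shut at -1). A call has exactly 8 rows; each row is the pose to reach, as a shift and turn from the pose commanded when the call began, along the tool's axes at that moment; what a row does not reach only later rows make up. A row lasts 1/8 s, in which the tool goes at most 62.5 mm and 10.7 degrees, less where a joint would pass 70% of its speed; a pose out of reach is approached as far as the arm can. A call with a gripper value outside its range is refused whole. The fingers move at their own pace and stop on an object; the grip force is fixed at half the most. Time passes only in rows, so rows that repeat a pose let the fingers close, or fill a call up. It gives the time, the measured TCP pose, the force, the opening and the grip force at its end, in the units of the state.
- sensors.state(): the state, without advancing time (a new reading comes with each control period).
- camera(name): name is "scene" or "side" or "wrist"; returns a dict with "pixels" (420x560x3 uint8, blue, green, red), "fovy" (degrees; the focal length in pixels is half the picture's height over the tangent of half this angle, whatever the lens; pixels are square), "cx", "cy" (the principal point, pixels), "dist" ([k1, k2, p1, p2, k3] as OpenCV has them; the pictures are not rectified), "xyz" and "attitude" of the camera in the world; the wrist camera has in their place "tool_from_camera" (4x4, takes a point from camera to tool coordinates, whose origin is the TCP and whose axes are the flange's). Camera axes: x right, y up, looking along -z (the intrinsics and any distortion apply to the point x, -y, -z); pixel columns grow to the right and rows downward; lengths in m; the calibration is good to about 2 mm. A picture is of the moment at which its call begins: read the wrist's pose just before it. There is no depth.
- order.finish_job(): hands the job in; it is judged then, once.
The state is a dict: "time": time; "joint_pos": joint angles; "joint_vel": joint speeds; "joint_torque": joint torques, N m; "tool_pos": TCP position; "eef_rot": TCP orientation; "force": force on the tool from outside, world axes, zero at the start; "torque": the same for the moment, N m; "grip_width": opening from 0.0 (shut) to 1.0 (fully open); "grip_force": force on a finger pad.
Only numpy, scipy, OpenCV 4.12 (cv2) and the standard library are available. Lean on these libraries where they do the work, as an engineer would, in place of code of your own. Each camera call takes 0.05 s, during which the arm holds its last target. There are 200 camera calls.

TASK

Fit the three-hole mould plate onto the pulled-out carriage of the hand press: its middle hole over the spigot and its three holes over the three studs, turned to match them, until it lies flat and fully home on the round bolster, handle up, and let go of it. The bolster has been clamped at an unknown turn, so find the match by eye or by feel; leave the four-hole plate, cupel, round mould, mallet and scoop where they are.

Things in the scene. Friction and masses are not known exactly. Their poses are not given: they have to be found in the camera images.
- plate3_mid (a point): The plate to fit: loose square aluminium plate 112 x 112 x 10 mm with a bridge handle on top, 76 mm high, about 0.5 kg, lying flat. Point: on its centre line, 38 mm above its underside; z up, x along the handle. Through holes: centre 30 mm diameter; three of 15 mm on a 42 mm radius at 90, 210, 330 degrees from x (towards y), so a third of a turn gives the same fit.
- plate3_handle (a point): Middle of that plate's handle, 66 mm above the plate's underside: a level bar over the centre, 96 mm long (along x), 18 mm wide (y), 20 mm high, on two posts 8 mm thick at x = +-44 mm; its top is 76 mm above the underside. Under the bar it is free.
- plate4_mid (a point): A bystander: spare mould plate of the same size, metal and handle but with four 15 mm holes round the centre (45, 135, 225, 315 degrees); it does not fit. Point as on the other plate. The two plates may have swapped places. Leave alone.
- press_seat (a point): Centre of the top face of the round bolster, 140 mm diameter, 75 mm above the bench, on the carriage pulled out of the fixed cast iron hand press; z up. The press's ram, head and column stand along +y, the nearest 230 mm away; nothing is above the seat. When fully home, the plate's underside lies on this face.
- press_spigot (a point): Top of the steel spigot at the bolster's centre: 28 mm diameter, 40 mm high, its last 10 mm tapering to 16 mm. Round it three steel studs, 11 mm diameter, 22 mm high, on a 42 mm radius, at 90, 210, 330 degrees from x PLUS an unknown common turn within 0.6 rad either way, not in this reading. All fixed. An unmatched plate rests on the stud tips, 22 mm high, and drops when matched within 0.03 rad.
- cupel: A bystander: finished grey bone ash cupel, 54 mm wide, 30 mm high; origin in its underside.
- spare_mould: A bystander: plain round steel cupel mould, 72 mm diameter, 50 mm high, open on top; origin in its underside.
- mallet: A bystander: wooden mallet lying down, head 68 mm diameter and 110 mm long, handle 24 mm thick reaching 240 mm along its -x, 34 mm above the bench; origin on the bench under the head.
- scoop: A bystander: tin ash scoop, pan 120 x 90 mm along its +x, 45 mm high, wooden handle 100 mm along -x; origin under the back of the pan.

How it is judged:
By the outcome, as a careful person would: the job done as asked, in the order asked, and still so for the second after the job is handed in, with the robot touching nothing.
It also fails if it takes over 58 s, if anything falls off the work surface, if the arm or the gripper's body presses on something with over 40 N, if the wrist force passes 120 N, or if a joint passes its speed limit or range.

## Working session

There is one attempt and no reset: what is moved stays moved. The work goes in short steps, Python scripts to look and compute and a tool call to move; the robot and the scene stay as the last step left them, time stands still between calls to the robot, and variables do not carry over. Pictures are saved under pics/ and viewed, at most 10 in all, crops included, and the job is handed in when it is done.

Besides the shell and the picture viewer there is one more tool, called after "Call:" by a JSON object that holds its "api" and its "payload", one argument or row to a line. drive_tool: Moves the arm, as the interface text tells. Its arguments: {"type":"object","properties":{"motion":{"type":"array","items":{"type":"array"}}},"required":["motion"]}

```bash
ls; mkdir -p pics; cat > h.py <<'E'
import numpy as np, cv2
from scipy.spatial.transform import Rotation as R
from rig import sensors, camera, order
def rot(q): return R.from_quat([q[1],q[2],q[3],q[0]]).as_matrix()
def snap(name,fn):
    s=sensors.state(); c=camera(name); cv2.imwrite('pics/'+fn+'.png',c['pixels'])
    if name=='wrist':
        T=np.eye(4);T[:3,:3]=rot(s['eef_rot']);T[:3,3]=s['tool_pos'];T=T@np.array(c['tool_from_camera'])
    else:
        T=np.eye(4);a=np.array(c['attitude']);T[:3,:3]=a if a.shape==(3,3) else rot(a);T[:3,3]=c['xyz']
    f=210/np.tan(np.radians(c['fovy'])/2)
    np.savez('pics/'+fn,T=T,K=np.array([[f,0,c['cx']],[0,f,c['cy']],[0,0,1]]),d=np.array(c['dist'],float))
def px2w(fn,uv,z):
    m=np.load('pics/'+fn+'.npz');T=m['T']
    p=cv2.undistortPoints(np.array(uv,float).reshape(-1,1,2),m['K'],m['d']).reshape(-1,2)
    r=np.c_[p[:,0],-p[:,1],-np.ones(len(p))]@T[:3,:3].T
    return T[:3,3]+r*((np.asarray(z)-T[2,3])/r[:,2])[:,None]
def w2px(fn,P):
    m=np.load('pics/'+fn+'.npz');T=m['T']
    q=(np.array(P,float).reshape(-1,3)-T[:3,3])@T[:3,:3]*[1,-1,-1]
    return cv2.projectPoints(q,np.zeros(3),np.zeros(3),m['K'],m['d'])[0].reshape(-1,2)
E
python3 - <<'E'
from h import *
for n in('scene','side','wrist'): snap(n,n+'0'); m=np.load('pics/%s0.npz'%n);print(n,m['T'].round(3).tolist(),m['K'][0,0])
im=[cv2.imread('pics/%s0.png'%n) for n in('scene','side')]
print(sensors.state())
E
```

```text
pics
scene [[-0.401, -0.784, 0.473, 0.95], [0.916, -0.335, 0.222, 0.097], [-0.016, 0.523, 0.852, 0.798], [0.0, 0.0, 0.0, 1.0]] 461.3229267318205
side [[-0.948, 0.159, -0.274, 0.362], [-0.316, -0.541, 0.779, 0.491], [-0.025, 0.826, 0.564, 0.508], [0.0, 0.0, 0.0, 1.0]] 428.1457074525944
wrist [[0.304, 0.919, 0.25, 0.27], [-0.953, 0.294, 0.078, -0.596], [-0.002, -0.262, 0.965, 0.384], [0.0, 0.0, 0.0, 1.0]] 299.08059279127843
{'time': 0.15, 'joint_pos': array([-1.43606585e+00,  2.45668172e-01,  1.55870310e+00,  6.72954540e-06,
        1.33871672e+00, -1.74125022e-01]), 'joint_vel': array([ 1.62380495e-04, -1.48400886e-03, -4.34358399e-03,  2.08399417e-05,
        9.15538306e-04,  6.60551411e-04]), 'joint_torque': array([ 9.04610351e-04, -4.16263676e+01, -3.14983034e+01,  6.85403030e-02,
        3.16434936e-02, -8.52243716e-05]), 'tool_pos': array([ 0.19750366, -0.61874457,  0.17530585]), 'eef_rot': array([-7.47458820e-04,  9.88099556e-01,  1.53813874e-01,  1.79994239e-05]), 'force': array([-0.15660783, -0.78414935, -0.35650649]), 'torque': array([ 0.00456494,  0.01567173, -0.01969757]), 'grip_force': 0.0, 'grip_width': 1.0010107405273725}
```

View pics/scene0.png

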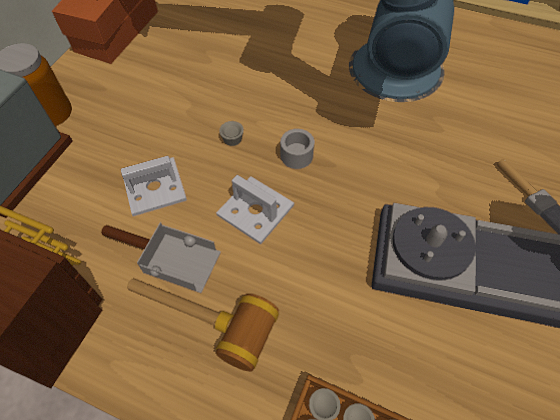

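View pics/side0.png

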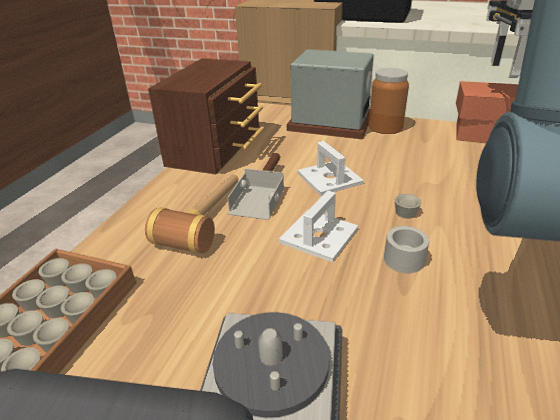

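The scene shows plates near px (154,187) and (256,210), and the bolster at (434,243) with studs at about (420,217), (460,244) and (429,256). The hole counts aren't clear at this size, so I'll zoom in.

```bash
python3 - <<'E'
from h import *
s=cv2.imread('pics/scene0.png'); d=cv2.imread('pics/side0.png')
z=lambda i,x,y,w,h:cv2.resize(i[y:y+h,x:x+w],(400,300),interpolation=cv2.INTER_CUBIC)
cv2.imwrite('pics/z0.png',np.vstack([np.hstack([z(s,114,145,80,75) if 0 else z(s,105,150,100,75),z(s,205,170,100,75)]),np.hstack([z(d,280,140,100,75),z(d,270,190,100,75)])]))
print(px2w('scene0',[(154,187),(256,210)],[.01,.01]), px2w('side0',[(331,178),(320,237)],[.01,.01]))
E
```

```text
[[ 0.55183811 -0.36105247  0.01      ]
 [ 0.51968795 -0.14212434  0.01      ]] [[ 0.54031671 -0.3536724   0.01      ]
 [ 0.50965866 -0.13193406  0.01      ]]
```

View pics/z0.png

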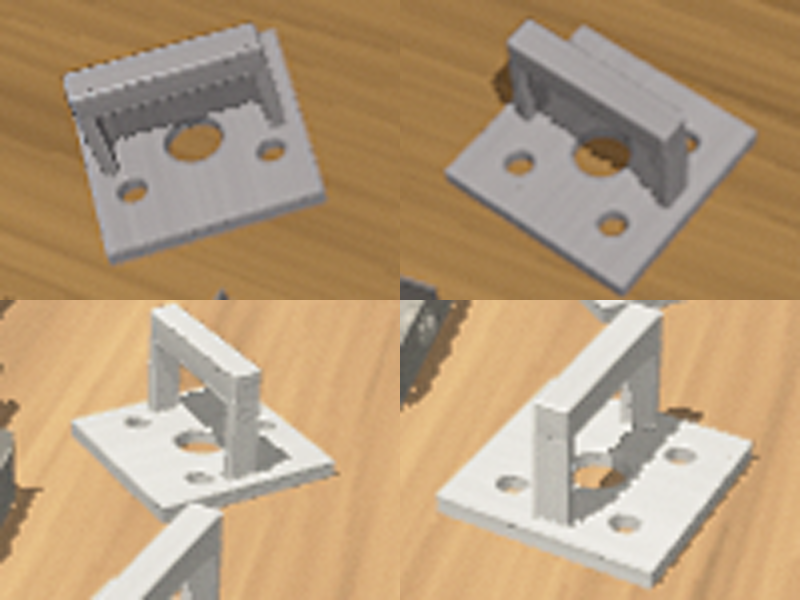

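```bash
python3 - <<'E'
from h import *
from itertools import combinations as C
def go(n,fn,ox,oy,sx,sy,P):
    P=(np.array(P,float)-[ox,oy])/4+[sx,sy]
    w=px2w(fn,P,[.009]*len(P))[:,:2]*1000
    print(n,w.round(0).tolist(),[round(float(np.linalg.norm(a-b)),1) for a,b in C(w,2)])
go('farscene','scene0',0,0,105,150,[(193,141),(132,190),(270,150)])
go('farside','side0',0,300,280,140,[(200,440),(138,422),(200,477),(265,425)])
go('nearscene','scene0',400,0,205,170,[(602,155),(518,162),(612,222),(690,140)])
go('nearside','side0',400,300,270,190,[(596,474),(512,484),(625,522),(680,455)])
# bolster
print(px2w('scene0',[(434,243),(420,217),(460,244),(429,256),(437,229)],[.075,.097,.097,.097,.115]).round(4))
print(px2w('side0',[(272,361),(239,338),(298,328),(275,377),(270,335)],[.075,.097,.097,.097,.115]).round(4))
E
```

```text
farscene [[548.0, -365.0], [587.0, -378.0], [537.0, -326.0]] [40.8, 41.3, 72.3]
farside [[546.0, -368.0], [586.0, -379.0], [536.0, -327.0], [513.0, -396.0]] [41.9, 42.2, 43.2, 72.2, 75.2, 72.9]
nearscene [[517.0, -145.0], [537.0, -182.0], [550.0, -124.0], [491.0, -107.0]] [42.4, 39.5, 45.3, 59.6, 87.6, 61.4]
nearside [[514.0, -143.0], [551.0, -124.0], [493.0, -112.0], [479.0, -169.0]] [40.8, 38.2, 43.8, 59.3, 84.3, 59.0]
[[0.4946 0.1931 0.075 ]
 [0.4672 0.1558 0.097 ]
 [0.4932 0.2305 0.097 ]
 [0.5359 0.1883 0.097 ]
 [0.4916 0.1861 0.115 ]]
[[0.4853 0.1976 0.075 ]
 [0.5274 0.194  0.097 ]
 [0.4648 0.1587 0.097 ]
 [0.4691 0.2309 0.097 ]
 [0.4879 0.1925 0.115 ]]
```

```bash
python3 - <<'E'
from h import *
s=cv2.imread('pics/scene0.png'); d=cv2.imread('pics/side0.png')
z=lambda i,x,y,w,h:cv2.resize(i[y:y+h,x:x+w],(400,400),interpolation=cv2.INTER_CUBIC)
cv2.imwrite('pics/z1.png',np.hstack([z(s,385,190,100,100),z(d,200,300,140,120) if 0 else cv2.resize(d[310:420,208:338],(400,338),interpolation=cv2.INTER_CUBIC) .copy() if 0 else z(d,210,300,120,120)]))
E
```

```text
(no output)
```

View pics/z1.png

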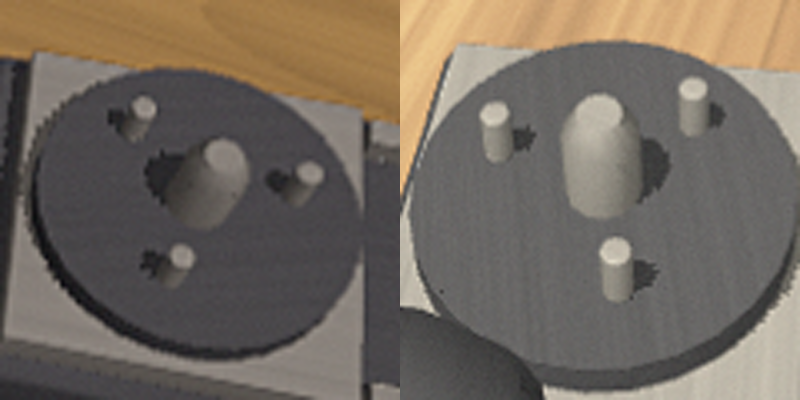

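```bash
cat > st.py <<'E'
from h import *
def ang(c,w,base): # mod 120 orientation (x axis) of pattern
    a=np.arctan2(*(w-c)[:,::-1].T)-np.pi/2
    return np.degrees(np.angle(np.exp(3j*a).mean())/3), np.linalg.norm(w-c,axis=1)*1000
def show(n,w):
    c=w[1:4,:2].mean(0); a,r=ang(c,w[1:4,:2],0); print(n,'centre',c.round(4),'spig',w[0,:2].round(4),'ang',a.round(1),'r',r.round(1))
E
python3 - <<'E'
from st import *
A=np.array([(224,152),(144,104),(311,172),(182,255)])/4+[385,190]
B=np.array([(201,110),(94,110),(293,87),(216,246)])/3.3333+[210,300]
for n,P in(('scene0',A),('side0',B)): show(n,px2w(n,P,[.115,.097,.097,.097]))
h=np.array([[546,-368],[586,-379],[536,-327],[513,-396]])/1000.
show('plate',h)
s=sensors.state(); M=rot(s['eef_rot']); print(M.round(3))
print(np.degrees(np.arctan2(M[1,0],M[0,0])), 'tooly ang',np.degrees(np.arctan2(M[1,1],M[0,1])))
E
```

```text
scene0 centre [0.4885 0.1923] spig [0.487  0.1918] ang 26.0 r [42.8 42.2 42.4]
side0 centre [0.4892 0.1902] spig [0.4886 0.1897] ang 26.2 r [42.2 41.5 41.4]
plate centre [ 0.545  -0.3673] spig [ 0.546 -0.368] ang 12.8 r [42.6 41.3 43. ]
[[ 0.953  0.304 -0.   ]
 [ 0.304 -0.953  0.001]
 [ 0.    -0.001 -1.   ]]
17.696016408810543 tooly ang -72.30396120448633
```

Call:
{"api": "drive_tool", "payload": {
  "motion": [
    [[0,0,-9],[50,-16,0],1],
    [[0,0,-18],[102,-33,0],1],
    [[0,0,-27],[153,-50,0],1],
    [[0,0,-36],[204,-67,0],1],
    [[0,0,-45],[255,-84,0],1],
    [[0,0,-54],[306,-100,0],1],
    [[0,0,-63],[357,-117,0],1],
    [[0,0,-70],[408,-134,0],1]
  ]
}}

```text
time: 1.15
tool_pos: [0.5467, -0.3662, 0.1758]
eef_rot: [-0.0, 0.72, 0.694, -0.0]
force: [-0.5, -1.2, 0.2]
grip_width: 1.0
grip_force: 0.0
```

Call:
{"api": "drive_tool", "payload": {
  "motion": [
    [[0,0,-10],[0,0,0],1],
    [[0,0,-20],[0,0,0],1],
    [[0,0,-30],[0,0,0],1],
    [[0,0,-40],[0,0,0],1],
    [[0,0,-45],[0,0,0],1],
    [[0,0,-45],[0,0,0],1],
    [[0,0,-45],[0,0,0],1],
    [[0,0,-45],[0,0,0],1]
  ]
}}

```text
time: 2.15
tool_pos: [0.5455, -0.3676, 0.1761]
eef_rot: [-0.0, 0.402, 0.916, 0.0]
force: [-0.5, 0.0, 0.6]
grip_width: 0.994
grip_force: 0.0
```

```bash
python3 - <<'E'
from h import *
snap('wrist','w1'); s=sensors.state(); print(s['time'],s['tool_pos'],s['joint_pos'].round(2)); M=rot(s['eef_rot']); print(M.round(3))
print(w2px('w1',[[.545,-.367,.01],[.545,-.367,.076]]))
E
```

```text
2.2 [ 0.54548476 -0.36758577  0.17611059] [-0.76  0.26  1.54 -0.    1.34 -1.51]
[[-0.678  0.735 -0.   ]
 [ 0.735  0.678  0.   ]
 [ 0.    -0.    -1.   ]]
[[278.79770787 184.86448867]
 [278.78893868 197.13595463]]
```

View pics/w1.png

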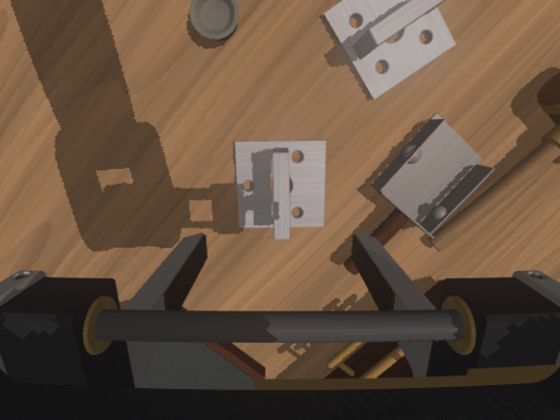

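Three-hole plate confirmed: holes at (248,185), (297,157) and (297,212), bar running vertically near column 282, corners (236,141), (326,141), (326,228) and (237,229).

```bash
python3 - <<'E'
from st import *
w=px2w('w1',[(281,186),(248,185),(297,157),(297,212)],[.01]*4); show('plate',w)
c=px2w('w1',[(236,141),(326,141),(326,228),(237,229)],[.01]*4); print(c[:,:2].mean(0), np.linalg.norm(c-np.roll(c,1,0),axis=1))
e=c[2]-c[1]; print(np.degrees(np.arctan2(e[1],e[0])), np.degrees(np.arctan2(*(c[3]-c[0])[1::-1])))
b=px2w('w1',[(273.5,149),(290,149),(273.5,232),(290,232)],[.076]*4);print(b)
s=sensors.state();M=rot(s['eef_rot']);print((np.r_[c[:,:2].mean(0),0]-np.r_[s['tool_pos'][:2],0])@M*1000)
E
```

```text
plate centre [ 0.547  -0.3656] spig [ 0.5481 -0.3662] ang 13.0 r [41.8 41.1 41.8]
[ 0.5486586  -0.36632154] [0.11490837 0.11094699 0.11359151 0.11844543]
-45.02869851886122 -48.79082829106197
[[ 0.50673616 -0.3334347   0.076     ]
 [ 0.51912966 -0.32201197  0.076     ]
 [ 0.56744227 -0.39994477  0.076     ]
 [ 0.58078425 -0.38765685  0.076     ]]
[-1.22108981e+00  3.19068316e+00 -1.69531005e-04]
```

Call:
{"api": "drive_tool", "payload": {
  "motion": [
    [[0,0,0],[0,2,20],1],
    [[0,0,0],[0,2,45],1],
    [[0,0,0],[0,2,70],1],
    [[0,0,0],[0,2,95],1],
    [[0,0,0],[0,2,115],1],
    [[0,0,0],[0,2,125],1],
    [[0,0,0],[0,2,129],1],
    [[0,0,0],[0,2,129],1]
  ]
}}

```text
time: 3.2
tool_pos: [0.5473, -0.3665, 0.0476]
eef_rot: [0.0, 0.401, 0.916, -0.0]
force: [-0.4, 1.0, 0.4]
grip_width: 1.002
grip_force: 0.0
```

Call:
{"api": "drive_tool", "payload": {
  "motion": [
    [[0,0,0],[0,0,0],-1],
    [[0,0,0],[0,0,0],-1],
    [[0,0,0],[0,0,0],-1],
    [[0,0,0],[0,0,0],-1],
    [[0,0,0],[0,0,0],-1],
    [[0,0,0],[0,0,0],-1],
    [[0,0,0],[0,0,0],-1],
    [[0,0,0],[0,0,0],-1]
  ]
}}

```text
time: 4.2
tool_pos: [0.547, -0.3663, 0.0472]
eef_rot: [-0.0, 0.401, 0.916, 0.0]
force: [0.2, -0.6, -0.9]
grip_width: 0.187
grip_force: 0.0
```

```bash
python3 - <<'E'
from h import *
s=sensors.state();print(s)
E
```

```text
{'time': 4.2, 'joint_pos': array([-7.61917985e-01,  3.99236658e-01,  1.61491676e+00,  4.66717259e-06,
        1.12744709e+00, -1.50703775e+00]), 'joint_vel': array([-0.00073709, -0.0014649 ,  0.00044962,  0.00122887,  0.00121428,
       -0.00135328]), 'joint_torque': array([ 1.21538185e-03, -4.45115626e+01, -2.83403617e+01, -1.01738318e-02,
        7.56858825e-02,  8.13125848e-05]), 'tool_pos': array([ 0.54699235, -0.36625891,  0.04715089]), 'eef_rot': array([-2.96677885e-06,  4.01211683e-01,  9.15985363e-01,  3.32313323e-06]), 'force': array([ 0.23100281, -0.58923576, -0.89550179]), 'torque': array([-0.01982974, -0.09990518, -0.02002558]), 'grip_force': 0.0, 'grip_width': 0.18688745288937927}
```

Just about to touch (18/94 = 0.19); I'll give it a little more time, then lift to about z 0.25.

Call:
{"api": "drive_tool", "payload": {
  "motion": [
    [[0,0,0],[0,0,0],-1],
    [[0,0,0],[0,0,0],-1],
    [[0,0,0],[0,0,0],-1],
    [[0,0,0],[0,0,-10],-1],
    [[0,0,0],[0,0,-50],-1],
    [[0,0,0],[0,0,-100],-1],
    [[0,0,0],[0,0,-150],-1],
    [[0,0,0],[0,0,-200],-1]
  ]
}}

```text
time: 5.2
tool_pos: [0.5469, -0.3662, 0.2498]
eef_rot: [0.001, 0.401, 0.916, -0.0]
force: [0.3, -0.0, -0.3]
grip_width: 0.008
grip_force: 0.0
```

```bash
python3 - <<'E'
from st import *
snap('wrist','w2'); s=sensors.state();M=rot(s['eef_rot'])
print(s['tool_pos'],s['force'],s['grip_force'],np.degrees(np.arctan2(M[1,0],M[0,0])))
d=np.array([.489,.1912,0])-np.array([s['tool_pos'][0],s['tool_pos'][1],0]);print(d@M*1000)
E
```

```text
[ 0.54958808 -0.36858343  0.25873718] [ 0.76637653 -1.4273449   4.2438339 ] 0.0 132.70105552874784
[452.43121296 335.109182    -6.01955188]
```

View pics/w2.png

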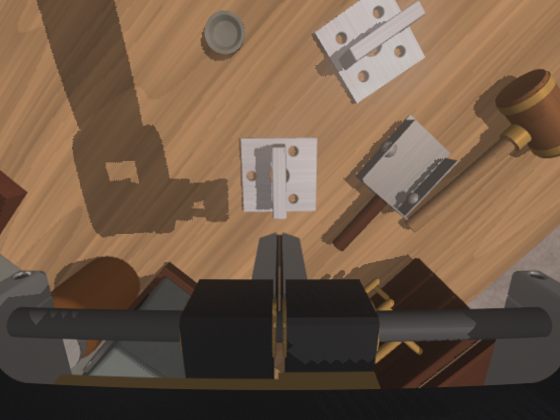

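The grasp missed: the fingers are shut at (280,240) and the plate is still in place at (279,177). I'll check the finger projection and whether the plate moved.

```bash
python3 - <<'E'
from st import *
m=np.load('pics/w2.npz');s=sensors.state();M=rot(s['eef_rot']);p=s['tool_pos']
print(s['tool_pos'],s['grip_width'],s['joint_vel'].round(3))
print('tcp px',w2px('w2',[p,p-M[:,2]*.019,p+M[:,0]*.008,p-M[:,0]*.008]))
w=px2w('w2',[(279,177),(252,176),(293,151),(293,199)],[.01]*4); show('plate',w)
C=camera('wrist');print(np.array(C['tool_from_camera']).round(3))
snap('side','s2');snap('scene','c2')
a=cv2.imread('pics/side0.png');b=cv2.imread('pics/s2.png');D=cv2.absdiff(a,b).max(2)
print('plate change',D[140:200,295:365].mean())
cv2.imwrite('pics/cmp.png',np.hstack([b,b])[:, :560])
E
```

```text
[ 0.54958808 -0.36858343  0.25873718] 0.0019586733211529326 [ 0.001 -0.005 -0.009  0.001 -0.124 -0.   ]
tcp px [[279.12776319 239.12108945]
 [279.13197122 249.57477454]
 [279.12950916 228.54481395]
 [279.12603199 249.48962505]]
plate centre [ 0.5477 -0.3657] spig [ 0.5487 -0.3676] ang 13.4 r [41.5 42.2 42.2]
[[ 0.     0.965  0.263  0.076]
 [ 1.     0.    -0.     0.   ]
 [-0.     0.263 -0.965 -0.209]
 [ 0.     0.     0.     1.   ]]
plate change 7.487380952380953
```

View pics/s2.png

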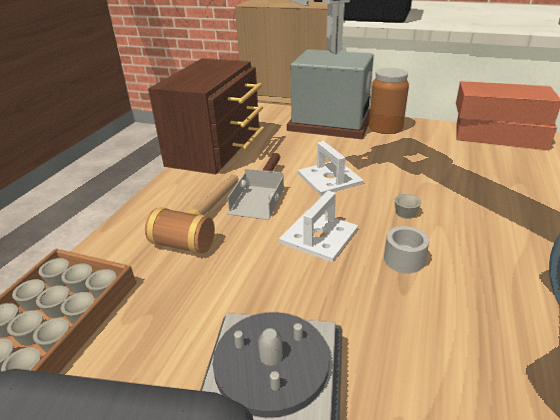

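Call:
{"api": "drive_tool", "payload": {
  "motion": [
    [[0,0,0],[0,0,0],1],
    [[0,0,0],[0,0,0],1],
    [[0,0,0],[0,0,20],1],
    [[0,0,0],[0,0,60],1],
    [[0,0,0],[0,0,90],1],
    [[0,0,0],[0,0,110],1],
    [[0,0,0],[0,0,120],1],
    [[0,0,0],[0,0,120],1]
  ]
}}

```text
time: 6.4
tool_pos: [0.5469, -0.3661, 0.1267]
eef_rot: [-0.0, 0.401, 0.916, 0.0]
force: [0.9, -0.1, 0.7]
grip_width: 0.818
grip_force: 0.0
```

Call:
{"api": "drive_tool", "payload": {
  "motion": [
    [[0,0,0],[0,0,10],1],
    [[0,0,0],[0,0,25],1],
    [[0,0,0],[0,0,40],1],
    [[0,0,0],[0,0,55],1],
    [[0,0,0],[0,0,70],1],
    [[0,0,0],[0,0,82],1],
    [[0,0,0],[0,0,82],1],
    [[0,0,0],[0,0,82],1]
  ]
}}

```text
time: 7.4
tool_pos: [0.5474, -0.3666, 0.0457]
eef_rot: [0.0, 0.401, 0.916, -0.0]
force: [0.3, -0.3, -0.3]
grip_width: 1.0
grip_force: 0.0
```

Call:
{"api": "drive_tool", "payload": {
  "motion": [
    [[0,0,0],[0,0,0],-1],
    [[0,0,0],[0,0,0],-1],
    [[0,0,0],[0,0,0],-1],
    [[0,0,0],[0,0,0],-1],
    [[0,0,0],[0,0,0],-1],
    [[0,0,0],[0,0,0],-1],
    [[0,0,0],[0,0,0],-1],
    [[0,0,0],[0,0,0],-1]
  ]
}}

```text
time: 8.4
tool_pos: [0.547, -0.3663, 0.0452]
eef_rot: [-0.0, 0.401, 0.916, -0.0]
force: [-1.0, -0.6, 0.1]
grip_width: 0.184
grip_force: 16.3
```

Call:
{"api": "drive_tool", "payload": {
  "motion": [
    [[0,0,0],[0,0,0],-1],
    [[0,0,0],[0,0,0],-1],
    [[0,0,0],[0,0,0],-1],
    [[0,0,0],[0,0,0],-1],
    [[0,0,0],[0,0,0],-1],
    [[0,0,0],[0,0,0],-1],
    [[0,0,0],[0,0,0],-1],
    [[0,0,0],[0,0,0],-1]
  ]
}}

```text
time: 9.4
tool_pos: [0.547, -0.3663, 0.0451]
eef_rot: [-0.0, 0.401, 0.916, -0.0]
force: [-0.9, -0.7, 0.0]
grip_width: 0.174
grip_force: 30.0
```

```bash
python3 - <<'E'
from st import *
snap('wrist','w3')
s=sensors.state();print(s['tool_pos'],s['grip_width'],s['grip_force'],s['force'])
E
```

```text
[ 0.54694872 -0.36629311  0.0451464 ] 0.1720854107394466 29.99808758497238 [-0.74668911  0.08863295  0.52983338]
```

View pics/w3.png

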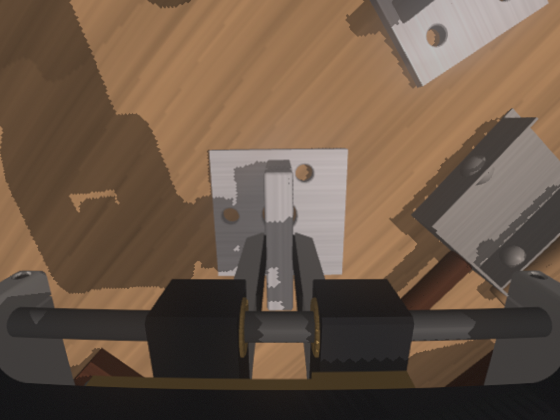

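Gripped now at 30 N, with the bar between the fingers at (280,250). I'll lift gently.

Call:
{"api": "drive_tool", "payload": {
  "motion": [
    [[0,0,0],[0,0,-1],-1],
    [[0,0,0],[0,0,-3],-1],
    [[0,0,0],[0,0,-7],-1],
    [[0,0,0],[0,0,-12],-1],
    [[0,0,0],[0,0,-17],-1],
    [[0,0,0],[0,0,-21],-1],
    [[0,0,0],[0,0,-24],-1],
    [[0,0,0],[0,0,-25],-1]
  ]
}}

```text
time: 10.45
tool_pos: [0.5471, -0.3663, 0.0704]
eef_rot: [0.0, 0.401, 0.916, -0.0]
force: [1.3, -0.2, -4.9]
grip_width: 0.178
grip_force: 30.0
```

```bash
python3 - <<'E'
from st import *
snap('wrist','w4')
s=sensors.state();print(s['tool_pos'],s['grip_width'],s['grip_force'],s['force'])
a=cv2.imread('pics/w3.png');b=cv2.imread('pics/w4.png')
print('plate region',cv2.absdiff(a,b)[150:230,215:340].mean(),'bg',cv2.absdiff(a,b)[20:140,100:350].mean())
E
```

```text
[ 0.54706376 -0.36628829  0.07039741] 0.17657061008809152 29.991166591644287 [-0.45555572 -0.17741032 -5.65279494]
plate region 2.0395 bg 3.9601333333333333
```

Call:
{"api": "drive_tool", "payload": {
  "motion": [
    [[0,0,0],[0,0,-8],-1],
    [[0,0,0],[0,0,-25],-1],
    [[0,0,0],[0,0,-50],-1],
    [[0,0,0],[0,0,-75],-1],
    [[0,0,0],[0,0,-100],-1],
    [[0,0,0],[0,0,-122],-1],
    [[0,0,0],[0,0,-138],-1],
    [[0,0,0],[0,0,-145],-1]
  ]
}}

```text
time: 11.5
tool_pos: [0.5473, -0.3665, 0.2166]
eef_rot: [0.001, 0.401, 0.916, -0.0]
force: [0.0, -0.2, -5.7]
grip_width: 0.174
grip_force: 30.0
```

Call:
{"api": "drive_tool", "payload": {
  "motion": [
    [[0,0,0],[8,6,0],-1],
    [[0,0,0],[24,18,0],-1],
    [[0,0,0],[48,36,0],-1],
    [[0,0,0],[76,57,0],-1],
    [[0,0,0],[104,78,0],-1],
    [[0,0,0],[132,99,0],-1],
    [[0,0,0],[160,120,0],-1],
    [[0,0,0],[188,141,0],-1]
  ]
}}

```text
time: 12.5
tool_pos: [0.5219, -0.1297, 0.2141]
eef_rot: [-0.001, 0.401, 0.916, 0.0]
force: [0.4, 0.2, -5.8]
grip_width: 0.174
grip_force: 30.0
```

Call:
{"api": "drive_tool", "payload": {
  "motion": [
    [[0,0,0],[28,21,0],-1],
    [[0,0,0],[56,42,0],-1],
    [[0,0,0],[84,63,0],-1],
    [[0,0,0],[112,84,0],-1],
    [[0,0,0],[140,104,0],-1],
    [[0,0,0],[164,122,0],-1],
    [[0,0,0],[182,136,0],-1],
    [[0,0,0],[190,142,0],-1]
  ]
}}

```text
time: 13.5
tool_pos: [0.4971, 0.1052, 0.2143]
eef_rot: [-0.001, 0.4, 0.916, -0.0]
force: [-0.7, -0.6, -5.6]
grip_width: 0.174
grip_force: 30.0
```

Call:
{"api": "drive_tool", "payload": {
  "motion": [
    [[0,0,-1],[8,6,0],-1],
    [[0,0,-3],[22,16,0],-1],
    [[0,0,-5],[38,28,0],-1],
    [[0,0,-8],[52,39,0],-1],
    [[0,0,-10],[63,47,0],-1],
    [[0,0,-12],[69,51,0],-1],
    [[0,0,-13.4],[71,52,0],-1],
    [[0,0,-13.4],[71,52,0],-1]
  ]
}}

```text
time: 14.5
tool_pos: [0.4888, 0.1907, 0.2151]
eef_rot: [0.0, 0.292, 0.957, -0.0]
force: [0.5, -0.9, -4.2]
grip_width: 0.173
grip_force: 30.0
```

```bash
python3 - <<'E'
from st import *
snap('scene','c5');snap('side','s5');snap('wrist','w5')
s=sensors.state();M=rot(s['eef_rot']);print(s['time'],s['tool_pos'],s['grip_width'],s['force'],np.degrees(np.arctan2(M[1,0],M[0,0])))
p=s['tool_pos'];c=p.copy();c[2]-=.045-.01
for f in('c5','s5'):print(f,w2px(f,[c+M[:,0]*a*.056+M[:,1]*b*.056 for a,b in((1,1),(1,-1),(-1,-1),(-1,1))]).round(1).tolist())
im=np.hstack([cv2.imread('pics/c5.png')[110:310,330:560],cv2.imread('pics/s5.png')[220:420,160:390]])
cv2.imwrite('pics/v5.png',cv2.resize(im,(798,347),interpolation=cv2.INTER_CUBIC))
E
```

```text
14.65 [0.48887721 0.19052348 0.2151535 ] 0.1764761972622752 [-0.57667061  0.6506077  -5.72459907] 146.0503890344504
c5 [[505.6, 217.1], [453.4, 168.3], [400.7, 199.2], [451.1, 252.5]]
s5 [[253.4, 355.3], [342.4, 298.6], [277.5, 245.9], [195.1, 287.3]]
```

View pics/v5.png

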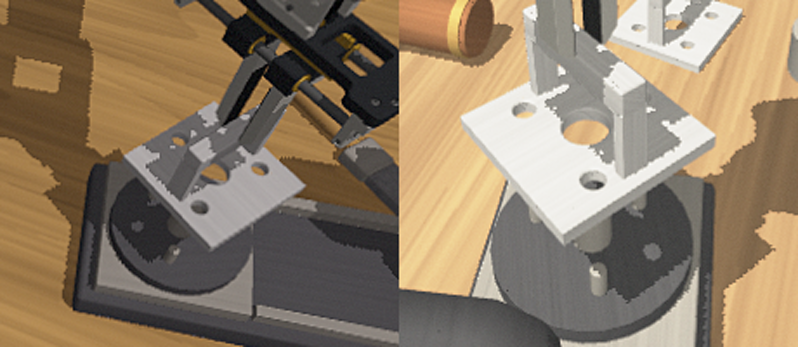

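```bash
python3 - <<'E'
from st import *
k=798/460
P=np.array([(214,174),(180,140),(260,168),(199,208)])/k+[330,110]
show('scene plate',px2w('c5',P,[.18]*4))
S=np.array([(463-399,115),(715-399,135),(567-399,243)])/k+[160,220]
print('side corners px',S)
w=px2w('side0' if 0 else 's5',S,[.18]*3);print(w,'centre from diag',(w[0]+w[1])/2,np.linalg.norm(w[0]-w[1]),np.degrees(np.arctan2(*(w[2]-w[1])[1::-1])),np.degrees(np.arctan2(*(w[2]-w[0])[1::-1])))
H=np.array([(585-399,132),(525-399,110),(594-399,181)])/k+[160,220]
print(px2w('s5',H,[.18]*3))
E
```

```text
scene plate centre [0.4899 0.1915] spig [0.4922 0.193 ] ang 27.2 r [41.4 42.6 42.4]
side corners px [[196.89223058 286.29072682]
 [342.15538847 297.81954887]
 [256.84210526 360.07518797]]
[[0.5655944  0.20355036 0.18      ]
 [0.41160983 0.17416416 0.18      ]
 [0.46885545 0.27205355 0.18      ]] centre from diag [0.48860211 0.18885726 0.18      ] 0.1567634981419022 59.68094637124121 144.69676669474057
[[0.487291   0.19471884 0.18      ]
 [0.5300504  0.1879713  0.18      ]
 [0.46929148 0.22896123 0.18      ]]
```

Call:
{"api": "drive_tool", "payload": {
  "motion": [
    [[0,0,0],[0,0.5,8],-1],
    [[0,0,0],[0,0.5,20],-1],
    [[0,0,0],[0,0.5,35],-1],
    [[0,0,0],[0,0.5,48],-1],
    [[0,0,0],[0,0.5,56],-1],
    [[0,0,0],[0,0.5,60],-1],
    [[0,0,0],[0,0.5,63],-1],
    [[0,0,0],[0,0.5,65],-1]
  ]
}}

```text
time: 15.65
tool_pos: [0.4893, 0.1914, 0.1504]
eef_rot: [0.0, 0.292, 0.957, 0.0]
force: [0.4, 0.1, -5.7]
grip_width: 0.176
grip_force: 30.0
```

Call:
{"api": "drive_tool", "payload": {
  "motion": [
    [[0,0,0],[0,0,1],-1],
    [[0,0,0],[0,0,2],-1],
    [[0,0,0],[0,0,3],-1],
    [[0,0,0],[0,0,4],-1],
    [[0,0,0],[0,0,5],-1],
    [[0,0,0],[0,0,6],-1],
    [[0,0,0],[0,0,6],-1],
    [[0,0,0],[0,0,6],-1]
  ]
}}

```text
time: 16.65
tool_pos: [0.4891, 0.1913, 0.1442]
eef_rot: [0.0, 0.292, 0.957, 0.0]
force: [-1.1, 0.1, -5.2]
grip_width: 0.173
grip_force: 30.0
```

```bash
python3 - <<'E'
from st import *
s=sensors.state();print(s['time'],s['tool_pos'],s['grip_width'],s['force'],s['torque'])
E
```

```text
16.65 [0.48907556 0.19134277 0.14418633] 0.17290532135116143 [-1.05069631  0.13746061 -5.17294453] [-0.00189898 -0.13936888 -0.02852408]
```

Call:
{"api": "drive_tool", "payload": {
  "motion": [
    [[0,0,0],[0,0,1],-1],
    [[0,0,0],[0,0,2],-1],
    [[0,0,0],[0,0,3],-1],
    [[0,0,0],[0,0,4],-1],
    [[0,0,0],[0,0,5],-1],
    [[0,0,0],[0,0,6],-1],
    [[0,0,0],[0,0,6],-1],
    [[0,0,0],[0,0,6],-1]
  ]
}}

```text
time: 17.65
tool_pos: [0.4891, 0.1913, 0.1382]
eef_rot: [0.0, 0.292, 0.957, -0.0]
force: [-0.1, 0.4, -5.9]
grip_width: 0.181
grip_force: 30.0
```

Already 4 mm below the stud tips with no contact force, so the turn is matched. Lowering on.

Call:
{"api": "drive_tool", "payload": {
  "motion": [
    [[0,0,0],[0,0,2],-1],
    [[0,0,0],[0,0,5],-1],
    [[0,0,0],[0,0,8],-1],
    [[0,0,0],[0,0,11],-1],
    [[0,0,0],[0,0,14],-1],
    [[0,0,0],[0,0,16],-1],
    [[0,0,0],[0,0,17.5],-1],
    [[0,0,0],[0,0,17.5],-1]
  ]
}}

```text
time: 18.65
tool_pos: [0.489, 0.1913, 0.1206]
eef_rot: [-0.0, 0.292, 0.957, -0.0]
force: [-0.9, -0.8, -6.3]
grip_width: 0.175
grip_force: 30.0
```

Call:
{"api": "drive_tool", "payload": {
  "motion": [
    [[0,0,0],[0,0,0.5],-1],
    [[0,0,0],[0,0,0.5],-1],
    [[0,0,0],[0,0,0.5],1],
    [[0,0,0],[0,0,0.5],1],
    [[0,0,0],[0,0,0.5],1],
    [[0,0,0],[0,0,0.5],1],
    [[0,0,0],[0,0,0.5],1],
    [[0,0,0],[0,0,0.5],1]
  ]
}}

```text
time: 19.65
tool_pos: [0.489, 0.1913, 0.1202]
eef_rot: [-0.0, 0.292, 0.957, 0.0]
force: [0.8, -0.5, 0.4]
grip_width: 0.776
grip_force: 0.0
```

Call:
{"api": "drive_tool", "payload": {
  "motion": [
    [[0,0,0],[0,0,0],1],
    [[0,0,0],[0,0,0],1],
    [[0,0,0],[0,0,0],1],
    [[0,0,0],[0,0,-10],1],
    [[0,0,0],[0,0,-40],1],
    [[0,0,0],[0,0,-75],1],
    [[0,0,0],[0,0,-100],1],
    [[0,0,0],[0,0,-120],1]
  ]
}}

```text
time: 20.65
tool_pos: [0.4894, 0.1914, 0.2422]
eef_rot: [0.001, 0.292, 0.957, 0.0]
force: [-0.1, -0.0, -0.2]
grip_width: 1.001
grip_force: 0.0
```

```bash
python3 - <<'E'
from st import *
snap('scene','c6');snap('side','s6')
im=np.hstack([cv2.imread('pics/c6.png')[110:310,330:560],cv2.imread('pics/s6.png')[220:420,160:390]])
cv2.imwrite('pics/v6.png',cv2.resize(im,(798,347),interpolation=cv2.INTER_CUBIC))
E
```

```text
(no output)
```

View pics/v6.png

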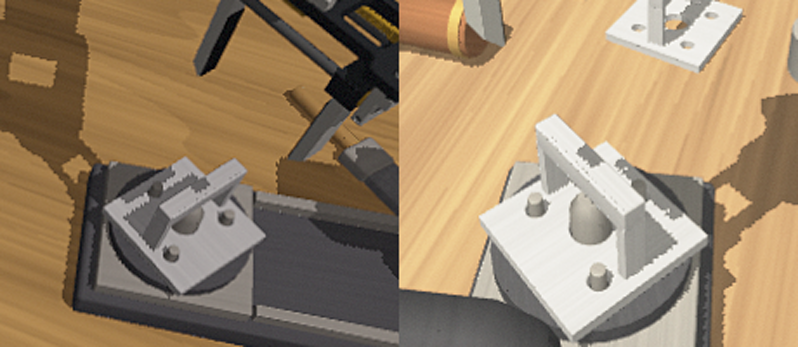

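The plate lies level with the spigot and studs standing through it (side view: spigot at (590,225), studs at (536,205) and (598,275)). One quick check of its height before handing in.

```bash
python3 - <<'E'
from st import *
k=798/460
M=rot(sensors.state()['eef_rot'])
for z in(.085,.095):
    c=np.array([.489,.1913,z]);t=[(0.056*a,0.056*b) for a,b in((1,1),(1,-1),(-1,-1),(-1,1))]
    W=[c+M[:,0]*a+M[:,1]*b for a,b in t]
    print(z,'side',((w2px('s6',W)-[160,220])*k+[399,0]).round(0).tolist(),'scene',((w2px('c6',W)-[330,110])*k).round(0).tolist())
E
```

```text
0.085 side [[571.0, 336.0], [707.0, 238.0], [606.0, 142.0], [479.0, 216.0]] scene [[265.0, 236.0], [186.0, 156.0], [103.0, 206.0], [180.0, 292.0]]
0.095 side [[570.0, 326.0], [708.0, 228.0], [606.0, 132.0], [477.0, 206.0]] scene [[269.0, 231.0], [188.0, 151.0], [105.0, 202.0], [183.0, 288.0]]
```

Observed corners (481,217), (708,240) and (265,236) match the fully home height of 0.085.

```bash
python3 -c "
from rig import order
print(order.finish_job())"
```

```text
the job is handed in; nothing more can be done
None
```

The three-hole plate is fitted flat and fully home on the bolster, handle up and released, and the job was handed in at about 21 s. The first grasp slipped without moving the plate and the second held.

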